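# Cap the oil tank's filling port and lock its two cam arms

### The arm

A 6-joint arm with a two-finger parallel gripper is mounted at the origin on the work surface. World frame = base frame: x ahead of the robot, y to its left, z up, the work surface at z = 0. Lengths are in m, angles in rad, forces in N, time in s.
With the tool pointing down it reaches from about 0.35 to 0.925 m from the base axis. Payload 6.4 kg.
Tool frame: the origin (TCP) lies midway between the tips of the shut fingers; the grasp point (between the pads) lies 19 mm behind it; z points along the fingers, y is the line along which they close (so a half turn about z gives the same grasp; the last joint's range is limited). The gripper opens to 94 mm and grips with 3 to 60 N. Pads are 16 mm wide; open, the fingers measure 119 mm over their backs; the gripper's body (75 mm by 177 mm) begins 78 mm behind the grasp point.
Start: joints at [-1.517, 0.245, 1.558, -0, 1.339, -0.174], TCP at [0.147, -0.633, 0.205] pointing down, gripper open.
Joint ranges: [-3.13, 3.13], [-1.02, 2.26], [0.13, 2.54], [-0.95, 4.09], [0.21, 2.88], [-2.74, 2.74]. Speed limits (rad/s): [2.57, 2.57, 3.14, 3.14, 3.14, 3.14].

### API

Orientations are given as a rotation vector (axis times angle).
In Python, from station import env gives the robot as it stands. Calls block until the motion is done:
- env.movep(position, orientation): joint-space move of the TCP to a pose.
- env.move_l(position, orientation=None, speed=0.15, force_limit=None): straight line of the TCP; orientation=None keeps the orientation; speed is the mean speed in m/s. With force_limit (N) it stops when the force on the tool has changed by that much, and returns True; else False.
- env.move_joints(angles): joint-space move.
- env.command_gripper(opening): opening from 0.0 (shut) to 1.0 (fully open); the grip force is fixed at half the most; returns when the fingers have stopped.
- env.dwell(seconds).
- env.ik(position, orientation): joint angles nearest the present ones, or None.
- env.get_state(): the state.
- env.capture(name): name is "scene" or "top" or "wrist"; returns a dict with "img" (400x640x3 uint8, red, green, blue), "fx", "fy", "cx", "cy" (pixels), "rvec" (rotation vector, rad) and "tvec" (3), from world to camera coordinates, as OpenCV has them; the wrist camera has in their place "tool_from_camera" (4x4, takes a point from camera to tool coordinates, whose origin is the TCP and whose axes are the flange's). Camera axes: x right, y down, z forward; pixel columns grow to the right and rows downward; lengths in m; the calibration is good to about 2 mm. A picture is of the moment at which its call begins: read the wrist's pose just before it. There is no depth.
A pose or a line that the arm cannot do raises env.IKError and nothing moves.
- env.hand_in(): hands the job in; it is judged then, once.
Trained networks look in the newest picture that a camera, given by its name, has taken for a name from the list of things; names that differ only in an ending like _2 or _b are one class to them, and where a whole thing is asked for, a point or a joint stands for the part that bears it (a point fixed in the world has none). Each returns a list of dicts, best first, with "p" (0 to 1); they miss things now and then, are a little off and sometimes report something else, mostly with a low value. They report only what shows in the picture. A call takes as long as a camera call.
- env.find_in(camera, name): "point" ([x, y, z] in m, in world coordinates, good to about 4 mm: the middle of the surface that is visible of it).
- env.trace(camera, name): "mask" (400x640 bool, what is visible of it).
The state is a dict: "time": time; "joints": joint angles; "joint_vel": joint speeds; "joint_torque": joint torques, N m; "ee_pos": TCP position; "ee_rot": TCP orientation; "ft_force": force on the tool from outside, world axes, zero at the start; "ft_torque": the same for the moment, N m; "finger_gap": opening from 0.0 (shut) to 1.0 (fully open); "finger_force": force on a finger pad.
Only numpy, scipy, OpenCV 4.12 (cv2) and the standard library are available. Lean on these libraries where they do the work, as an engineer would, in place of code of your own. Each camera call takes 0.05 s, during which the arm holds its last target. There are 200 camera calls.

### The job

Close the filling port of the steel oil tank: pick up the loose cam cap and push it squarely onto the grooved adaptor, past the drag of its seal ring, until it is fully home, feeling for the stop rather than forcing it. Then, with the cap home, swing its two cam arms fully down, one after the other, and let go. Leave the other goods on the counter where they stand.

Things in the scene. Friction and masses are not known exactly. Their poses are not given: they have to be found in the camera images.
- cap: Loose aluminium cam cap, 60 mm across, 0.3-0.5 kg, starting mouth down on the counter, both cam arms up. Origin: centre of its mouth rim (underside); z up through its closed top. Inside 50.6 mm diameter, 44 mm deep; top face at z = 49 mm. Arm cam_a is on its +y side, cam_b on its -y side. Fits the adaptor at any yaw; 0.9 mm play each side.
- boss (a point): On the cap's axis at z = 61 mm: middle of the square grip boss on its top, 26 x 26 mm, sides along the cap's x and y, from z = 49 to 73 mm. Fingertips may reach down to z = 50 mm; there they clear the arms at any yaw.
- tank: Fixed steel oil tank, 180 x 200 mm, top face 80 mm above the counter. Origin: centre of its underside, z up. From the middle of its top an upright steel standpipe rises on this z axis, ending in the grooved adaptor. The pipe is clamped at a different height each time: the cap's rim, when fully home, lies anywhere from 140 to 170 mm above the counter. Home is a hard stop; feel for it.
- ring (a joint): Travel down, m, of the black rubber seal ring (60 mm diameter, round the adaptor's groove); 0.010 = home, the stop. It starts 8 to 10 mm too high, drags with 9 N and stays where pushed: a cap merely set down rests on it above home, and its cams then strike the land and will not close. A press of 12 to 20 N on the cap takes it home; over 30 N crushes it.
- port_axis (a point): On the pipe's axis at the tank's top face. The adaptor's top lies 43 mm above the height of the cap's rim when home, so 183 to 213 mm above the counter. Downwards from its top: a 6 mm lead-in cone (39 to 48.8 mm diameter), a 48.8 mm land 19 mm high, then the groove, 36 mm diameter, under whose upper edge the cams bite.
- cam_a (a joint): Angle of the arm on the cap's +y side, rad: 0 = up, open (bar points outwards, 40 degrees above level), grows as it swings out and down; 1.48 = fully down at its stop (45 degrees below level). Starts at 0 to 0.12. Flat steel bar 14 mm wide, 6 mm thick, with a 20 mm round end, 80 mm long in all; stays where left; 2 to 6 N at its end swings it; over 20 N there, at its stop, crushes the ring.
- cam_b (a joint): The same for the arm on the cap's -y side.
- cam_a_tip (a point): Middle of the round end of arm cam_a, 70 mm from its pivot, at half the bar's thickness.
- cam_b_tip (a point): The same for arm cam_b.
- cam_a_pivot (a point): Pivot of arm cam_a, at x = 0, y = 33 mm, z = 14 mm of the cap; the arm turns about a line along the cap's x axis.
- cam_b_pivot (a point): Pivot of arm cam_b, at x = 0, y = -33 mm, z = 14 mm of the cap.
- jar1: Bystander: stock jar, 56 mm across, 75 mm tall. Origin: centre of its underside.
- jar2: Bystander: stock jar like jar1. Origin: centre of its underside.
- tin: Bystander: plain round steel tin, 56 mm across, 45 mm tall. Origin: centre of its underside.
- bottle1: Bystander: tall green bottle, 64 mm across, 220 mm tall. Origin: centre of its underside.
- bottle2: Bystander: tall green bottle like bottle1. Origin: centre of its underside.
- funnel: Bystander: steel funnel standing mouth down, 90 mm across, 90 mm tall. Origin: centre of its underside.
- plug: Bystander: plain aluminium plug with no arms, 58 mm across, 36 mm tall; not the cap wanted. Origin: centre of its underside.

How it is judged:
By the outcome, as a careful person would: the job done as asked, in the order asked, and still so for the second after the job is handed in, with the robot touching nothing.
It also fails if it takes over 72 s, if anything falls off the work surface, if the arm or the gripper's body presses on something with over 40 N, if the wrist force passes 120 N, or if a joint passes its speed limit or range.

## Working session

There is one attempt and no reset: what is moved stays moved. The work goes in short steps, each a Python script; the robot and the scene stay as the last script left them, time stands still between calls to the robot, and variables do not carry over. Pictures are saved under pics/ and viewed, at most 10 in all, crops included, and the job is handed in when it is done.

```bash
mkdir -p pics; ls
python3 - <<'E'
from station import env
import cv2, numpy as np
for c in ("scene","top"):
    d=env.capture(c); cv2.imwrite(f"pics/{c}0.png",d["img"][:,:,::-1])
    R=cv2.Rodrigues(np.array(d["rvec"]))[0]; print(c,"campos",np.round(-R.T@np.array(d["tvec"]),3))
    for n in ["cap","boss","cam_a","cam_a_tip","cam_b_tip","cam_a_pivot","tank","ring","port_axis","jar1","tin","bottle1","funnel","plug"]:
        try: print(n,[(np.round(r["point"],3).tolist(),round(float(r["p"]),2)) for r in env.find_in(c,n)][:4])
        except Exception as e: print(n,"err",e)
s=env.get_state(); print(s["time"],s["ee_rot"],s["ft_force"])
E
```

```text
pics
scene campos [1.297 0.157 0.644]
cap [([0.743, -0.22, 0.114], 0.75), ([0.502, -0.21, 0.045], 0.69), ([0.551, 0.19, 0.079], 0.2)]
boss [([0.503, -0.206, 0.044], 0.91), ([0.551, 0.191, 0.078], 0.59)]
cam_a [([0.458, -0.15, 0.041], 0.67), ([0.514, -0.272, 0.041], 0.41), ([0.746, -0.222, 0.113], 0.2)]
cam_a_tip [([0.462, -0.15, 0.04], 0.56)]
cam_b_tip [([0.519, -0.273, 0.044], 0.52)]
cam_a_pivot [([0.496, -0.206, 0.038], 0.66), ([0.75, 0.236, 0.12], 0.57)]
tank [([0.55, 0.193, 0.076], 0.9)]
ring [([0.545, 0.209, 0.171], 0.73)]
port_axis [([0.501, -0.206, 0.04], 0.69), ([0.55, 0.19, 0.076], 0.67)]
jar1 [([0.66, 0.007, 0.049], 0.96), ([0.404, 0.003, 0.052], 0.83)]
tin [([0.528, 0.0, 0.043], 0.86)]
bottle1 [([0.749, 0.235, 0.119], 0.83), ([0.74, -0.221, 0.113], 0.75), ([0.5, -0.206, 0.04], 0.65)]
funnel [([0.763, 0.063, 0.028], 0.94)]
plug [([0.75, -0.054, 0.021], 0.78)]
top campos [0.378 0.027 1.127]
cap [([0.487, -0.205, 0.049], 0.84)]
boss [([0.484, -0.205, 0.045], 0.69)]
cam_a [([0.458, -0.152, 0.039], 0.7)]
cam_a_tip [([0.457, -0.15, 0.04], 0.51)]
cam_b_tip [([0.384, 0.002, 0.075], 0.7), ([0.516, -0.268, 0.046], 0.47), ([0.511, 0.193, 0.08], 0.17)]
cam_a_pivot [([0.486, -0.207, 0.05], 0.91), ([0.719, 0.235, 0.139], 0.58)]
tank [([0.512, 0.198, 0.08], 0.82), ([0.46, -0.153, 0.04], 0.15)]
ring [([0.504, 0.194, 0.173], 0.7), ([0.72, 0.237, 0.139], 0.48), ([0.516, -0.267, 0.045], 0.33)]
port_axis [([0.508, 0.199, 0.086], 0.72)]
jar1 [([0.386, 0.004, 0.074], 0.78), ([0.633, 0.002, 0.08], 0.69), ([0.718, 0.234, 0.14], 0.53)]
tin [([0.512, 0.005, 0.043], 0.65)]
bottle1 [([0.714, -0.217, 0.141], 0.83), ([0.72, 0.236, 0.14], 0.82)]
funnel [([0.736, 0.058, 0.026], 0.9)]
plug [([0.732, -0.057, 0.024], 0.62)]
1.5 [-3.12120977e+00 -3.57122820e-01  3.82781323e-05] [0.56668695 0.29103081 0.04483803]
```

View pics/scene0.png

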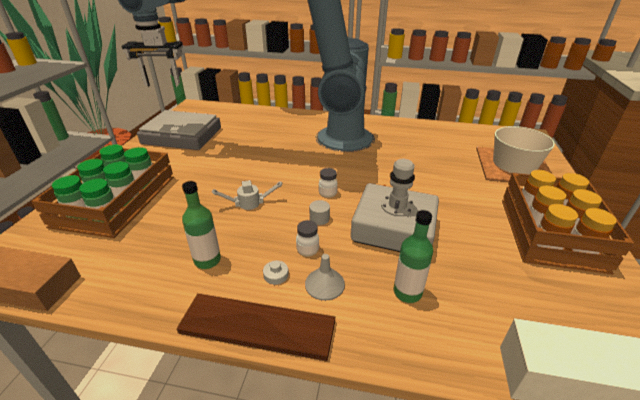

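View pics/top0.png

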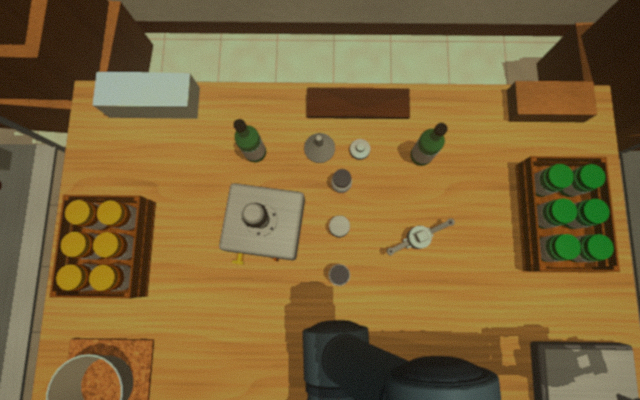

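The scene view shows the cap at (248,197), with both arms out, and the tank's pipe at (402,180). In the top view the cap is at (420,237), with its arms running from (388,251) to (452,223), and the pipe is at (256,215). I'm moving above the cap for one close look.

```bash
cat > h.py <<'E'
from station import env
import cv2, numpy as np
from scipy.spatial.transform import Rotation as Ro
def down(psi): return (Ro.from_euler('z',psi,degrees=True)*Ro.from_euler('x',180,degrees=True)).as_rotvec()
def wcam():
    s=env.get_state(); d=env.capture("wrist")
    T=np.eye(4); T[:3,:3]=Ro.from_rotvec(s["ee_rot"]).as_matrix(); T[:3,3]=s["ee_pos"]
    return d, T@np.array(d["tool_from_camera"])
def pix(d,W,P):
    q=np.linalg.inv(W)@np.append(P,1); return np.array([d["fx"]*q[0]/q[2]+d["cx"],d["fy"]*q[1]/q[2]+d["cy"]])
def ray(d,W,uv,z):
    r=W[:3,:3]@np.array([(uv[0]-d["cx"])/d["fx"],(uv[1]-d["cy"])/d["fy"],1]); o=W[:3,3]; return o+r*(z-o[2])/r[2]
def finds(c,*ns):
    for n in ns: print(n,[(np.round(r["point"],4).tolist(),round(float(r["p"]),2)) for r in env.find_in(c,n)][:3])
def save(d,f): cv2.imwrite("pics/"+f,d["img"][:,:,::-1])
def st(m=""):
    s=env.get_state(); print(m,round(s["time"],2),np.round(s["ee_pos"],4),"F",np.round(s["ft_force"],1),"gap",round(s["finger_gap"],3),"j",np.round(s["joints"],2)); return s
E
python3 - <<'E'
from h import *
env.movep([0.487,-0.208,0.22],down(116.5)); st()
d,W=wcam(); save(d,"w1.png"); print(np.round(W,3))
finds("wrist","cap","boss","cam_a","cam_a_tip","cam_b_tip","cam_a_pivot")
for P in ([0.487,-0.208,0.073],[0.487,-0.208,0.049]): print(pix(d,W,P))
E
```

```text
3.47 [ 0.4869 -0.2088  0.22  ] F [0.1 1.  0.7] gap 1.001 j [-0.62 -0.05  1.85 -0.    1.34 -1.08]
[[ 0.896  0.432  0.105  0.455]
 [ 0.444 -0.87  -0.213 -0.147]
 [-0.001  0.237 -0.971  0.398]
 [ 0.     0.     0.     1.   ]]
cap [([0.4846, -0.2028, 0.0488], 0.74)]
boss [([0.4858, -0.2078, 0.0495], 0.9)]
cam_a [([0.511, -0.2761, 0.0473], 0.93), ([0.4558, -0.1489, 0.0415], 0.82)]
cam_a_tip [([0.4539, -0.1473, 0.0418], 0.78)]
cam_b_tip [([0.518, -0.2773, 0.0425], 0.79)]
cam_a_pivot [([0.4822, -0.2032, 0.0469], 0.96), ([0.7291, -0.0588, 0.0212], 0.36)]
[324.94284547 190.46172697]
[324.83565568 186.23712558]
```

View pics/w1.png

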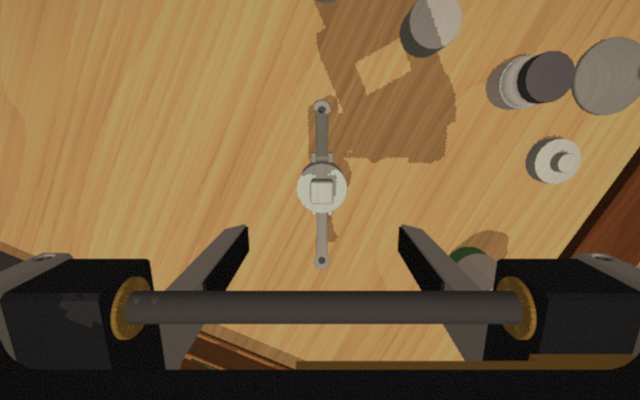

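The wrist view shows the boss top at about (321.5,187) and the arm ends at (321,108) and (321,261). The yaw already matches, so I'm computing the offset, grasping and lifting.

Run:
```python
from h import *
d,W=wcam()
b=ray(d,W,(321.5,187),0.073); t1=ray(d,W,(321.3,108),0.061); t2=ray(d,W,(321.3,261),0.061)
print(b,t1,t2,(t1+t2)/2,np.linalg.norm(t1-t2),np.degrees(np.arctan2(*(t1-t2)[1::-1])))
c=(2*b+(t1+t2)/2)/3 if np.linalg.norm((b-(t1+t2)/2)[:2])<.006 else None
print(c)
ang=np.degrees(np.arctan2(*(t1-t2)[1::-1])); psi=ang if ang>0 else ang+180
print(psi)
R=down(psi)
env.movep([c[0],c[1],0.13],R)
hit=env.move_l([c[0],c[1],0.053],R,speed=0.08,force_limit=8); st(f"hit {hit}")
env.command_gripper(0.0); st("grip")
env.move_l([c[0],c[1],0.12],R,speed=0.1); s=st("lift")
env.movep([0.47,-0.05,0.33],down(100)); 
env.movep([0.44,0.19,0.33],down(90)); st("at tank")
d,W=wcam(); save(d,"w2.png")
finds("wrist","ring","tank","port_axis","boss")
print(np.round(W,3)); print(pix(d,W,[0.51,0.196,0.2]))
d=env.capture("scene"); save(d,"s2.png"); finds("scene","cap","ring","tank")
```

```text
[ 0.48192574 -0.20568225  0.073     ] [ 0.44453246 -0.13087644  0.061     ] [ 0.52314434 -0.28954492  0.061     ] [ 0.4838384  -0.21021068  0.061     ] 0.17707488559477044 116.35599375468145
[ 0.48256329 -0.20719173  0.069     ]
116.35599375468145
hit False 5.42 [ 0.483  -0.2075  0.0536] F [-1.   0.3  0.2] gap 1.0 j [-0.62  0.15  1.97 -0.    1.02 -1.08]
grip 6.47 [ 0.483  -0.2071  0.0531] F [2.7 1.7 0.1] gap 0.276 j [-0.62  0.15  1.97  0.    1.02 -1.08]
lift 7.29 [ 0.4819 -0.2068  0.1191] F [-0.2 -0.1 -4.1] gap 0.277 j [-0.62  0.05  1.94 -0.    1.15 -1.08]
at tank 9.28 [0.4403 0.189  0.3292] F [-0.1 -0.5 -4.6] gap 0.274 j [ 0.17 -0.25  1.83 -0.    1.56  0.17]
ring [([0.5012, 0.226, 0.1793], 0.68)]
tank [([0.5278, 0.2299, 0.0772], 0.76), ([0.502, 0.2238, 0.181], 0.69)]
port_axis [([0.5229, 0.2295, 0.0806], 0.56)]
boss [([0.4403, 0.2018, 0.3278], 0.82)]
[[ 1.    -0.001 -0.003  0.439]
 [-0.002 -0.971 -0.239  0.258]
 [-0.002  0.239 -0.971  0.507]
 [ 0.     0.     0.     1.   ]]
[392.23570067 187.08238178]
cap [([0.4575, 0.1755, 0.3149], 0.75), ([0.529, 0.0033, 0.0433], 0.73)]
ring [([0.5445, 0.2084, 0.172], 0.56), ([0.7494, -0.0539, 0.0185], 0.52)]
tank [([0.5521, 0.1919, 0.0783], 0.87)]
```

View pics/w2.png

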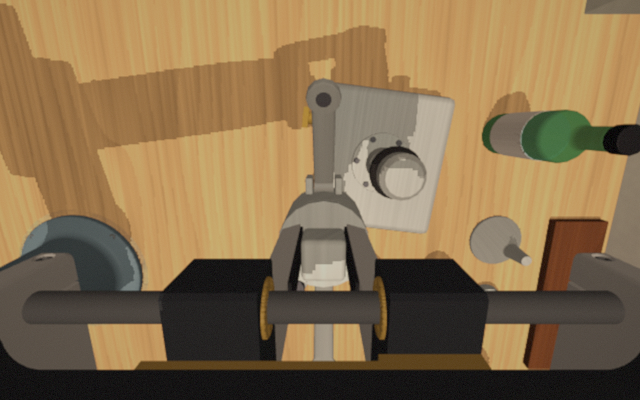

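The wrist view shows the held cap at (323,250), squarely gripped, and the adaptor top at about (405,183). I'm enlarging the adaptor in all three views so I can triangulate its top.

Run:
```python
import cv2, numpy as np
o=[]
for f,(u,v) in (("w2.png",(398,175)),("scene0.png",(402,180)),("top0.png",(258,216))):
    im=cv2.imread("pics/"+f)[v-40:v+40,u-32:u+32]; im=cv2.resize(im,(256,320),interpolation=cv2.INTER_CUBIC)
    for k in range(0,64,8): cv2.putText(im,str(u-32+k),(k*4,8),0,.27,(0,0,255),1); cv2.line(im,(k*4,10),(k*4,14),(0,0,255),1)
    for k in range(0,80,8): cv2.putText(im,str(v-40+k),(0,k*4+3),0,.27,(255,0,0),1); cv2.line(im,(18,k*4),(23,k*4),(255,0,0),1)
    o.append(im)
cv2.imwrite("pics/m.png",np.hstack(o))
```

```text
(no output)
```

View pics/m.png

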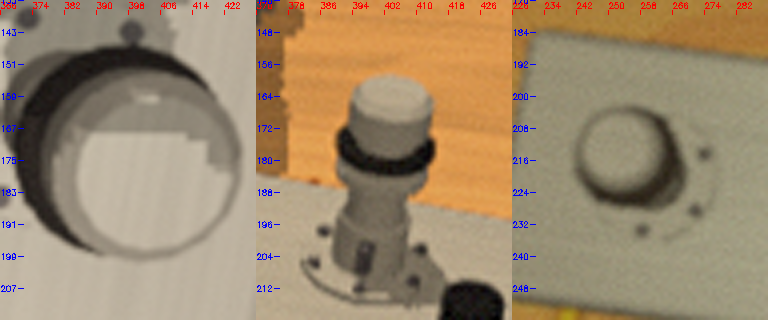

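The adaptor's outer edge centres on about (402.5,176) in the wrist view. In the scene view the disc top is at (404.2,164.5), and in the top view the land edge is at (253.2,213.2). I'll triangulate from these.

Run:
```python
from h import *
from scipy.optimize import least_squares
d,W=wcam(); cs={}
for c in("scene","top"): cs[c]=env.capture(c)
def pj(c,P):
    d=cs[c]; K=np.array([[d["fx"],0,d["cx"]],[0,d["fy"],d["cy"]],[0,0,1.]])
    return cv2.projectPoints(np.array([P],float),np.array(d["rvec"],float),np.array(d["tvec"],float),K,None)[0].ravel()
def res(p):
    lo=p-np.array([0,0,.006])
    return np.concatenate([(pix(d,W,lo)-(402.5,176))/2,(pix(d,W,p)-(404,177.5))/2,pj("scene",p)-(404.2,164.5),pj("top",lo)-(253.2,213.2)])
r=least_squares(res,[.51,.196,.2]); print(r.x,np.round(r.fun,2))
print("fx",d["fx"],"depth from size",d["fx"]*.0488/47,"->z",W[2,3]-0.971*d["fx"]*.0488/47, "scene fx",cs["scene"]["fx"])
for H in(.185,.195,.205,.212): print(H,ray(d,W,(402.5,176),H-.006))
s=env.get_state(); p=np.array(s["ee_pos"]); z0=p[2]-.053
for nm,P in dict(tip0=[0,.0866,.059],tip12=[0,.033+.07*np.cos(.578),.014+.07*np.sin(.578)],pivot=[0,.033,.014],bossfar=[0,.013,.073],bossnear=[0,-.013,.073],topfar=[0,.03,.049]).items():
    print(nm,pix(d,W,[p[0],p[1]+P[1],z0+P[2]]))
im=d["img"][60:300,240:410]; cv2.imwrite("pics/c.png",cv2.resize(im[:,:,::-1],None,fx=2.5,fy=2.5,interpolation=cv2.INTER_CUBIC))
```

```text
[0.52092194 0.20658955 0.20306133] [-0.04  0.55 -0.05  0.28  0.23  0.33 -0.67  0.03]
fx 302.408010061653 depth from size 0.3139895934257163 ->z 0.2035030724292845 scene fx 368.26513174304023
0.185 [0.52571077 0.20480427 0.179     ]
0.195 [0.52306976 0.2064323  0.189     ]
0.205 [0.52042875 0.20806032 0.199     ]
0.212 [0.51858005 0.20919994 0.206     ]
tip0 [325.75142949  91.35125823]
tip12 [325.66555394  83.1575966 ]
pivot [325.2108763  176.24696371]
bossfar [325.83404669 229.37850786]
bossnear [325.79263773 272.42957041]
topfar [325.54838157 190.2572951 ]
```

View pics/c.png

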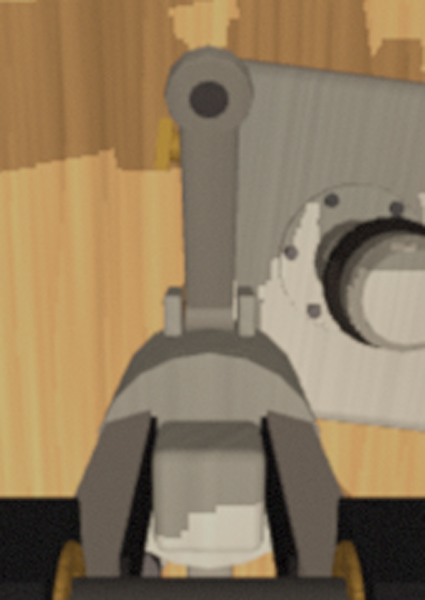

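Triangulation puts the adaptor top at about (0.521, 0.207, 0.203), which is inside the allowed 0.183–0.213 and agrees with its apparent size. The tip hole at (323.6,99) and the boss show the cap sitting about 4 mm towards −y in the grip and 1 mm towards −x. I'll correct for that and descend with a force guard.

Run:
```python
from h import *
R=down(90); x,y=.5215,.2115
env.movep([x,y,0.29],R); s0=st("above")
for z in (.258,.250,.246,.242,.238,.234,.230,.226,.222):
    hit=env.move_l([x,y,z],R,speed=0.03,force_limit=5); s=st(f"{z} {hit}")
    print("   dF",np.round(np.array(s["ft_force"])-s0["ft_force"],2),"M",np.round(np.array(s["ft_torque"])-s0["ft_torque"],2))
    if hit: break
```

```text
above 10.33 [0.5214 0.2115 0.2888] F [ 0.   0.1 -5.1] gap 0.275 j [ 0.18 -0.02  1.69  0.    1.47  0.18]
0.258 False 11.55 [0.5217 0.2115 0.2583] F [-0.1  0.1 -4. ] gap 0.274 j [0.18 0.   1.73 0.   1.41 0.18]
   dF [-0.1  -0.01  1.11] M [-0.05  0.01 -0.02]
0.25 True 11.79 [0.521  0.2119 0.2527] F [ 0.5  1.4 -4.2] gap 0.272 j [0.18 0.   1.74 0.   1.4  0.18]
   dF [0.44 1.25 0.95] M [ 0.4  -0.2  -0.07]
```

Run:
```python
from h import *
R=down(90); x,y=.5215,.2115
env.move_l([x,y,.258],R,speed=.05); f0=np.array(env.get_state()["ft_force"])
x,y=.522,.2135; z=.256
env.move_l([x,y,.256],R,speed=.05)
for i in range(14):
    z-=.003
    hit=env.move_l([x,y,z],R,speed=0.03,force_limit=5); s=st(f"{z:.3f} {hit}")
    dF=np.array(s["ft_force"])-f0
    print("   dF",np.round(dF,2))
    lat=dF[:2]; n=np.linalg.norm(lat)
    if dF[2]>7 and n<3: break
    if hit: z=s["ee_pos"][2]
    if n>.8: x,y=np.array([x,y])+lat/n*min(.001,n*.0004)
    if z<.222: break
```

```text
0.253 False 12.56 [0.5218 0.2134 0.2525] F [-0.5 -0.2 -6.4] gap 0.277 j [ 0.19  0.01  1.73 -0.    1.4   0.19]
   dF [-0.95 -0.15 -2.28]
0.250 False 12.81 [0.5214 0.2134 0.2497] F [-0.1 -0.6 -5.5] gap 0.271 j [0.19 0.01 1.74 0.   1.4  0.19]
   dF [-0.47 -0.56 -1.31]
0.247 False 13.06 [0.5215 0.2134 0.2467] F [ 0.2 -1.  -4.5] gap 0.273 j [0.19 0.01 1.74 0.   1.39 0.19]
   dF [-0.18 -0.99 -0.38]
0.244 False 13.31 [0.5214 0.213  0.2437] F [-0.2  0.8 -5. ] gap 0.273 j [ 0.19  0.01  1.74 -0.    1.39  0.19]
   dF [-0.61  0.82 -0.84]
0.241 False 13.56 [0.5211 0.2134 0.2407] F [ 0.4 -0.4 -5.5] gap 0.275 j [0.19 0.01 1.75 0.   1.38 0.19]
   dF [-0.06 -0.39 -1.31]
0.238 False 13.81 [0.5211 0.2133 0.2377] F [ 0.3  0.3 -5. ] gap 0.277 j [ 0.19  0.02  1.75 -0.    1.38  0.19]
   dF [-0.12  0.34 -0.83]
0.235 False 14.06 [0.5211 0.2133 0.2347] F [-0.2 -1.2 -4.9] gap 0.273 j [ 0.19  0.02  1.75 -0.    1.37  0.19]
   dF [-0.58 -1.13 -0.75]
0.232 False 14.31 [0.5209 0.2129 0.2317] F [ 1.2 -0.1 -5. ] gap 0.271 j [0.19 0.02 1.76 0.   1.36 0.19]
   dF [ 0.8  -0.08 -0.88]
0.229 False 14.56 [0.5212 0.2128 0.2287] F [-0.1 -0.3 -5.4] gap 0.274 j [ 0.19  0.02  1.76 -0.    1.36  0.19]
   dF [-0.51 -0.22 -1.2 ]
0.226 False 14.81 [0.5219 0.213  0.2266] F [ 0.9  0.1 -2.7] gap 0.274 j [0.19 0.02 1.76 0.   1.35 0.19]
   dF [0.49 0.14 1.44]
0.223 False 15.06 [0.5219 0.213  0.224 ] F [0.  1.3 3. ] gap 0.274 j [0.19 0.03 1.76 0.   1.35 0.19]
   dF [-0.41  1.38  7.13]
```

The cap is on the land and resting on the ring, with lateral force near zero. Next I'm pressing slowly to the stop.

Run:
```python
from h import *
R=down(90); p=np.array(env.get_state()["ee_pos"]); x,y=.5215,.213; z=.2235
for i in range(22):
    z-=.0007
    f=np.mean([env.get_state()["ft_force"][2] for _ in range(1)])
    hit=env.move_l([x,y,z],R,speed=0.007,force_limit=max(4,15-f)); s=st(f"{z:.4f} {hit}")
    if hit or s["ft_force"][2]>13.5: break
env.dwell(.2); st("end")
```

```text
0.2228 False 15.31 [0.5219 0.2131 0.2234] F [-0.5  0.   4. ] gap 0.276 j [ 0.19  0.03  1.76 -0.    1.35  0.19]
0.2221 False 15.56 [0.5219 0.2131 0.2223] F [0.6 0.5 3.6] gap 0.274 j [0.19 0.03 1.77 0.   1.35 0.19]
0.2214 False 15.81 [0.5218 0.2131 0.2215] F [1.8 1.5 3.3] gap 0.273 j [0.19 0.03 1.77 0.   1.34 0.19]
0.2207 False 16.06 [0.5218 0.213  0.2208] F [2.6 0.7 3.5] gap 0.275 j [ 0.19  0.03  1.77 -0.    1.34  0.19]
0.2200 False 16.31 [0.5218 0.213  0.2201] F [3.  1.3 3.3] gap 0.27 j [ 0.19  0.03  1.77 -0.    1.34  0.19]
0.2193 False 16.56 [0.5217 0.213  0.2194] F [ 3.6 -0.6  2.9] gap 0.273 j [ 0.19  0.03  1.77 -0.    1.34  0.19]
0.2186 False 16.81 [0.5218 0.213  0.2187] F [4.2 1.3 2.9] gap 0.273 j [ 0.19  0.03  1.77 -0.    1.34  0.19]
0.2179 False 17.06 [0.5217 0.213  0.2182] F [4.  0.8 4.5] gap 0.275 j [ 0.19  0.03  1.77 -0.    1.34  0.19]
0.2172 False 17.31 [0.5218 0.2131 0.2182] F [2.2 0.1 7.8] gap 0.277 j [ 0.19  0.03  1.77 -0.    1.34  0.19]
0.2165 False 17.56 [0.5219 0.2131 0.2181] F [ 1.7  0.2 10.3] gap 0.278 j [ 0.19  0.03  1.77 -0.    1.34  0.19]
0.2158 False 17.81 [0.5219 0.2131 0.2181] F [ 0.5 -0.6 12.8] gap 0.274 j [ 0.19  0.03  1.77 -0.    1.34  0.19]
0.2151 False 18.06 [0.5219 0.2132 0.2181] F [-0.6  0.6 15.8] gap 0.273 j [ 0.19  0.03  1.77 -0.    1.34  0.19]
end 18.26 [0.5219 0.2132 0.2181] F [-1.   0.2 15.2] gap 0.274 j [ 0.19  0.03  1.77 -0.    1.34  0.19]
```

The force stayed at about 9 N of drag for 8–9 mm of travel. It then rose steeply with no further motion at z=0.2181, so the cap is home. I'm unloading, releasing and taking a look from above.

Run:
```python
from h import *
R=down(90)
env.move_l([.5219,.2131,.2182],R,speed=.02); st("relaxed")
env.command_gripper(0.7); st("open")
env.move_l([.5219,.2131,.32],R,speed=.12)
d,W=wcam(); save(d,"w3.png"); finds("wrist","cap","cam_a","cam_a_tip","cam_b_tip","ring")
rim=.165; A=[.522,.209]
for nm,P in dict(tipA=[0,.0866,.062],tipB=[0,-.0866,.062],boss=[0,0,.073]).items(): print(nm,pix(d,W,[A[0],A[1]+P[1],rim+P[2]]))
env.command_gripper(0.0); st()
```

```text
relaxed 18.57 [0.5212 0.213  0.2182] F [1.2 1.3 6. ] gap 0.275 j [ 0.19  0.03  1.77 -0.    1.34  0.19]
open 19.34 [0.5219 0.2131 0.2182] F [ 0.5 -0.1 -0.3] gap 0.698 j [ 0.19  0.03  1.77 -0.    1.34  0.19]
cap [([0.5267, 0.218, 0.2117], 0.96)]
cam_a [([0.5223, 0.2771, 0.2093], 0.9), ([0.5161, 0.1418, 0.2101], 0.79), ([0.5278, 0.2175, 0.2121], 0.68)]
cam_a_tip [([0.5209, 0.2779, 0.2081], 0.97)]
cam_b_tip [([0.5216, 0.1421, 0.2048], 0.91)]
ring [([0.5248, 0.1397, 0.2059], 0.32)]
tipA [325.93483774 109.24651963]
tipB [325.65610251 291.03892848]
boss [325.85761953 210.05769616]
 21.71 [0.5219 0.2131 0.32  ] F [-0.1  0.5 -0.9] gap 0.008 j [ 0.19 -0.03  1.65 -0.    1.52  0.19]
```

View pics/w3.png

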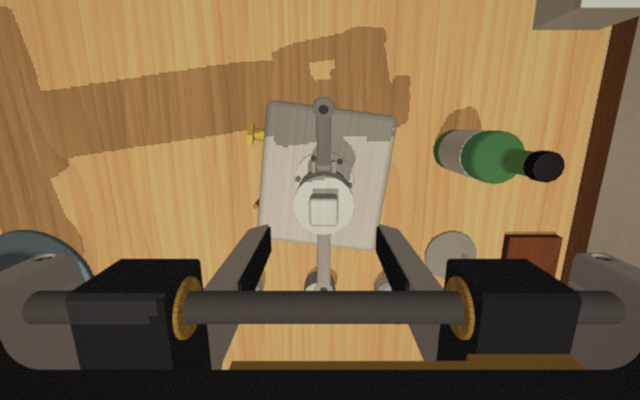

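The cap sits squarely on the pipe. Arm end A is at (323,107) and B is at about (323,291), both within 3 px of prediction. I'm swinging arm A down now.

```bash
cat >> h.py <<'E'
def swing(y):
    R=down(90); x=.522
    env.movep([x,y,.30],R); env.move_l([x,y,.25],R,speed=.12)
    f0=np.array(env.get_state()["ft_force"]); st("pre")
    z=.25
    while z>.135:
        z-=.006 if z>.158 else .0012
        f=env.get_state()["ft_force"][2]-f0[2]
        hit=env.move_l([x,y,z],R,speed=.035 if z>.152 else .012,force_limit=max(4,15-f))
        s=env.get_state(); dF=np.array(s["ft_force"])-f0
        print(f"{z:.4f}",hit,round(s["ee_pos"][2],4),np.round(dF,1))
        if hit or dF[2]>11: break
E
python3 - <<'E'
from h import *
swing(.209+.080); st("end")
E
```

```text
pre 22.68 [0.5224 0.2886 0.2506] F [-0.   1.3  0.6] gap 0.004 j [ 0.31  0.09  1.65 -0.    1.4   0.32]
0.2440 False 0.2441 [-0.1 -1.4 -0.4]
0.2380 False 0.2376 [ 1.5 -1.7 -0.4]
0.2320 False 0.2316 [ 0.1 -0.7 -1.2]
0.2260 False 0.2256 [ 0.5 -1.7  0. ]
0.2200 False 0.22 [ 0.1 -3.  -1.3]
0.2140 False 0.2137 [ 0.9 -1.3  0.6]
0.2080 False 0.2077 [ 0.2 -1.1  0.8]
0.2020 False 0.2016 [ 0.4 -1.7  0.7]
0.1960 False 0.1956 [ 0.4 -0.2 -0.3]
0.1900 False 0.1896 [ 0.4 -1.1 -1. ]
0.1840 False 0.1835 [-0.8 -1.1 -1.5]
0.1780 False 0.1777 [ 0.4 -0.7  0.1]
0.1720 False 0.1719 [-0.1 -2.1  1.8]
0.1660 False 0.1657 [-0.1 -2.2  2.2]
0.1600 False 0.1597 [ 0.4 -1.7  2.6]
0.1540 False 0.1536 [ 0.2 -0.3  1.8]
0.1528 False 0.1528 [ 0.1 -1.8  2.5]
0.1516 False 0.1516 [-0.  -1.2  1.4]
0.1504 False 0.1503 [-0.8 -0.9  2.1]
0.1492 False 0.1491 [ 0.6 -1.5  1.6]
0.1480 False 0.1478 [ 0.9 -1.4  1.5]
0.1468 False 0.1467 [ 1.1 -1.3  2.1]
0.1456 False 0.1455 [ 0.6 -1.2  1.6]
0.1444 False 0.1443 [-0.1 -0.9  1.7]
0.1432 False 0.1431 [-0.2 -0.6  0.8]
0.1420 False 0.142 [-0.5 -0.4  2.4]
0.1408 False 0.1408 [-0.3 -1.4  0.8]
0.1396 False 0.14 [ 0.1 -0.7  3.7]
0.1384 False 0.1392 [-1.1 -0.5  5.3]
0.1372 False 0.1385 [-0.9 -0.1  7.9]
0.1360 False 0.1379 [-1.   0.4  8.9]
0.1348 False 0.1373 [-2.1  0.2 11.5]
end 31.88 [0.5232 0.2901 0.1373] F [-2.2  1.5 12.1] gap -0.002 j [0.32 0.19 1.75 0.   1.2  0.32]
```

Run:
```python
from h import *
R=down(90)
env.move_l([.522,.289,.20],R,speed=.12); env.move_l([.522,.289,.30],R,speed=.15)
d,W=wcam(); e=env.capture("scene")
i1=cv2.resize(e["img"][130:250,345:445][:,:,::-1],(400,480),interpolation=cv2.INTER_CUBIC)
i2=cv2.resize(d["img"][100:340,220:420][:,:,::-1],(400,480),interpolation=cv2.INTER_CUBIC)
cv2.imwrite("pics/m2.png",np.hstack([i1,i2])); st()
```

```text
33.49 [0.5213 0.2887 0.2981] F [ 0.1 -0.5  0.7] gap -0.0 j [ 0.32  0.06  1.6  -0.    1.49  0.32]
```

View pics/m2.png

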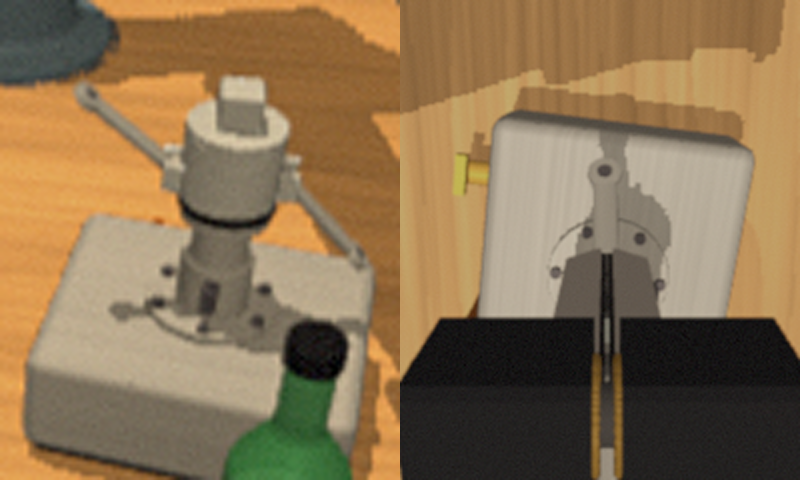

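The scene crop shows the cap on the ring, arm A down to the right (tip at crop (358,258)) and arm B still up. I'm checking A's angle and the cap's height numerically.

Run:
```python
from h import *
from scipy.optimize import least_squares
d,W=wcam(); e=env.capture("scene"); K=np.array([[e["fx"],0,e["cx"]],[0,e["fy"],e["cy"]],[0,0,1.]])
pj=lambda P: cv2.projectPoints(np.array([P],float),np.array(e["rvec"],float),np.array(e["tvec"],float),K,None)[0].ravel()
t=least_squares(lambda p:np.r_[pix(d,W,p)-(322,185),pj(p)-(434.5,194.7)],[.52,.29,.12]).x; print("tipA hole",t)
for rim in(.157,.160,.163,.166):
    o=[pj([.522,.209,rim+.073])]
    for th in(1.3,1.4,1.48):
        a=np.radians(40)-th; o.append(pj([.522,.209+.033+.07*np.cos(a)-.003*np.sin(a),rim+.014+.07*np.sin(a)+.003*np.cos(a)]))
    a=np.radians(40); o.append(pj([.522,.209-.033-.07*np.cos(a)+.003*np.sin(a),rim+.014+.07*np.sin(a)+.003*np.cos(a)]))
    print(rim,np.round(o,1).tolist())
print("obs boss top",345+243/4,130+88/4,"tipA",434.5,194.5,"tipB",345+89/4,130+95/4)
```

```text
tipA hole [0.51767195 0.28977474 0.1264808 ]
0.157 [[407.1, 155.1], [440.0, 193.8], [437.9, 195.5], [436.0, 196.8], [370.1, 155.8]]
0.16 [[407.3, 154.0], [440.3, 192.8], [438.1, 194.5], [436.3, 195.8], [370.2, 154.7]]
0.163 [[407.5, 152.8], [440.5, 191.7], [438.3, 193.5], [436.5, 194.8], [370.3, 153.6]]
0.166 [[407.6, 151.7], [440.7, 190.7], [438.6, 192.5], [436.7, 193.8], [370.4, 152.5]]
obs boss top 405.75 152.0 tipA 434.5 194.5 tipB 367.25 153.75
```

Arm A's position fits θ≈1.45–1.48, and the contact height was at or below the height expected at the stop. It took only about 2 N to swing and rose to 11 N at the end, so it is fully down. Next is arm B.

Run:
```python
from h import *
env.movep([.522,.2,.33],down(90))
swing(.209-.080); st("end")
R=down(90)
env.move_l([.522,.129,.20],R,speed=.12); env.move_l([.522,.129,.30],R,speed=.15)
env.movep([.42,.0,.36],R)
e=env.capture("scene")
i1=cv2.resize(e["img"][130:250,345:445][:,:,::-1],(500,600),interpolation=cv2.INTER_CUBIC)
cv2.imwrite("pics/m3.png",i1); st()
```

```text
pre 35.03 [0.5223 0.1296 0.2505] F [-0.3  0.3  0.1] gap 0.003 j [ 0.03 -0.06  1.8   0.    1.4   0.03]
0.2440 False 0.2442 [ 0.1 -0.6 -0.5]
0.2380 False 0.2376 [-1.1 -0.7 -0.2]
0.2320 False 0.2316 [ 0.2 -0.2 -0. ]
0.2260 False 0.2256 [ 0.8 -0.5  0.3]
0.2200 False 0.2199 [0.7 0.4 1.1]
0.2140 False 0.2137 [ 1.  -0.4  1.2]
0.2080 False 0.2076 [ 1.1 -0.2  1.1]
0.2020 False 0.2016 [ 0.2 -0.3 -0.2]
0.1960 False 0.1956 [ 0.  -0.7  0. ]
0.1900 False 0.1895 [ 0.2 -0.4  0.6]
0.1840 False 0.1835 [ 0.6 -0.5  0.6]
0.1780 False 0.1777 [ 0.2 -0.5 -0.3]
0.1720 False 0.1717 [1.1 0.5 0.5]
0.1660 False 0.1657 [ 0.9 -1.1  0.8]
0.1600 False 0.1596 [ 1.6 -0.4  1.1]
0.1540 False 0.1535 [ 0.4 -1.1  1.1]
0.1528 False 0.1527 [ 1.3 -1.5  2.1]
0.1516 False 0.1516 [ 0.8 -0.2  2.6]
0.1504 False 0.1503 [ 1.8 -0.8  1.9]
0.1492 False 0.1491 [0.3 0.3 3.6]
0.1480 False 0.1481 [-0.  -0.9  3.9]
0.1468 False 0.1474 [-1.2 -0.3  6.1]
0.1456 False 0.1469 [-1.7 -1.2  8.9]
0.1444 False 0.1463 [-1.8 -1.2 11.8]
end 42.23 [0.5229 0.1287 0.1463] F [-2.  -0.9 11.9] gap 0.002 j [ 0.03  0.05  1.89 -0.    1.2   0.03]
 44.45 [0.4202 0.0006 0.3588] F [0.1 0.3 0.1] gap 0.006 j [-0.27 -0.41  1.9   0.    1.65 -0.27]
```

View pics/m3.png

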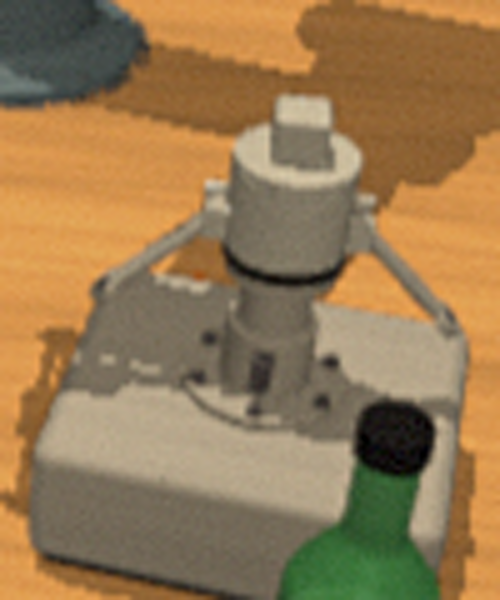

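Arm B stopped at z≈0.147 against 0.139 for A. An axis y of about 0.2045 would explain the difference. The view shows both arms down, with tips at crop (447,320) and (103,287). I'm fitting both angles before handing in.

Run:
```python
from h import *
from scipy.optimize import least_squares
es={c:env.capture(c) for c in("scene","top")}
def pj(c,P):
    e=es[c]; K=np.array([[e["fx"],0,e["cx"]],[0,e["fy"],e["cy"]],[0,0,1.]]); return cv2.projectPoints(np.array([P],float),np.array(e["rvec"],float),np.array(e["tvec"],float),K,None)[0].ravel()
def tip(x,y,rim,sg,th):
    a=np.radians(40)-th; return [x,y+sg*(.033+.07*np.cos(a)-.003*np.sin(a)),rim+.014+.07*np.sin(a)+.003*np.cos(a)]
A=np.array([345+447/5,130+320/5]);B=np.array([345+103/5,130+287/5]);Bo=np.array([345+303/5,130+102/5])
# boss, tips with unknown y, rim, x, angles
def f(p): x,y,rim,a,b=p; return np.r_[pj("scene",[x,y,rim+.073])-Bo,pj("scene",tip(x,y,rim,1,a))-A,pj("scene",tip(x,y,rim,-1,b))-B,(x-.522)/.002,(rim-.1645)/.002,(y-.2065)/.003]
r=least_squares(f,[.522,.207,.163,1.4,1.4]); print(np.round(r.x,4),np.round(r.fun,2),"sig",np.round(np.sqrt(np.diag(np.linalg.inv(r.jac.T@r.jac))),4))
for c in es: finds(c,"cam_a","cam_b_tip","ring")
# joined view from wrist above
env.movep([.522,.19,.36],down(90)); d,W=wcam()
cv2.imwrite("pics/m4.png",cv2.resize(d["img"][90:330,220:420][:,:,::-1],(500,600),interpolation=cv2.INTER_CUBIC))
for y in(.2045,.209): print([np.round(pix(d,W,tip(.522,y,.1645,s,t)),1).tolist() for s in(1,-1) for t in(1.3,1.48)],np.round(pix(d,W,[.522,y,.2375]),1))
```

```text
[0.5217 0.2044 0.1654 1.4958 1.5312] [-0.03  1.24 -0.06 -0.09  0.64 -0.63 -0.14  0.45 -0.71] sig [0.0018 0.0015 0.0015 0.0413 0.0441]
cam_a []
cam_b_tip [([0.5301, 0.1401, 0.1527], 0.6), ([0.76, 0.0643, 0.0257], 0.19)]
ring [([0.4026, 0.0038, 0.0536], 0.61)]
cam_a [([0.5221, 0.1448, 0.1552], 0.69), ([0.5217, 0.2718, 0.1488], 0.66), ([0.7336, 0.0587, 0.0226], 0.6)]
cam_b_tip [([0.5226, 0.1501, 0.1556], 0.6)]
ring [([0.5227, 0.1485, 0.1575], 0.73)]
[[324.6, 93.7], [324.6, 100.8], [324.6, 233.9], [324.6, 226.4]] [325.  180.5]
[[324.6, 89.9], [324.6, 97.1], [324.6, 230.9], [324.6, 223.4]] [325.  176.1]
```

View pics/m4.png

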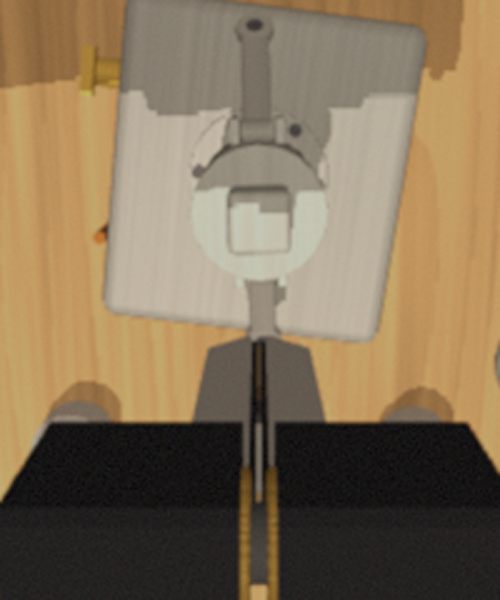

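The fit gives axis y=0.2044, with both arms at 1.50 and 1.53 ± 0.04 rad, so both are at their stops. The wrist view has tip A at row 100, where 100.8 was predicted. The gripper is clear of everything, so I'm handing in.

```bash
python3 -c "
from station import env
print(env.hand_in())"
```

```text
the job is handed in; nothing more can be done
None
```

I pressed the cap onto the adaptor until I felt the hard stop (about 15 N), swung both cam arms fully down one after the other, and handed the job in with the gripper clear; no verdict was returned.

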